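# Load a test cartridge face down through a reader's sprung flaps

## Task

Turn the test cartridge over so that its blue scan face is down, set it on the reader's loading apron, and push it along the lane through the pair of sprung flaps until it sits fully home against the end stop, with both flaps swung shut behind it. Leave the other things on the bench where they stand.

Things in the scene. Friction and masses are not known exactly. Their poses are not given: they have to be found in the camera images.
- cartridge_center (a point): Centre of the test cartridge: a flat rounded block, 70 mm long (its x axis) x 56 mm wide (y) x 24 mm thick (z), 90 g (may vary), rigid, the same at both ends. Its z axis points out of the scan face. It starts lying flat on the bench with the scan face up. It can stand by itself on its 56 x 24 mm end faces, 70 mm tall.
- cartridge_scan_face (a point): Middle of the cartridge's scan face, 12 mm from its centre along +z: the blue face with black bars and a black round window. The opposite face is white with grey ribs.
- dock: White and grey cartridge reader, fixed to the bench. Origin: at bench height in the middle of its flap gate. x points into the reader (the way to push), y to the left seen so, z up. Its flat base plate, top 5 mm above the bench, 150 mm wide, runs from x = -130 to 200 mm. All lane walls end 39 mm above the bench; the lane has no roof.
- dock_apron (a point): Middle of the open loading apron with orange arrows: on the base plate's top, 96 mm before the gate (dock x = -96 mm). Beyond x = -62 mm white guide walls flare inward from about 94 mm apart to a straight lane, 62 mm wide, from x = -36 mm to the gate.
- dock_stop (a point): Middle of the end stop's foot: 113 mm behind the gate, on the base plate's top. The lane, wider just behind the gate for the flaps, is 62 mm wide again from dock x = 52 mm to here. The stop is the front of the reader's housing, 130 mm wide (y), 80 mm deep, 95 mm tall.
- dock_home (a point): Where the cartridge's centre is when it lies on the base plate nearly touching the end stop: 76 mm behind the gate (dock x), on the middle line, 17 mm above the bench (1 to 2 mm of play to the stop).
- flap_left (a joint): Left orange sprung flap, rad: 0 = shut across the lane, up to 1.55 swung inward (dock +x; it opens only so). The two meet in the middle like saloon doors; each is 36 mm long, 8 to 34 mm above the bench, on an upright hinge 37 mm beside the middle line. Spring: 0.025 Nm shut, 0.1 Nm open. It sweeps up to 38 mm behind the gate and shuts only when that space is clear.
- flap_right (a joint): Right orange sprung flap, the mirror image of flap_left; 0 = shut, positive = swung inward.
- beaker: Bystander, loose, not to be disturbed: clear 50 ml glass beaker, 46 mm across, 58 mm tall. Origin at the centre of its underside, z up.
- petri_dish: Bystander, loose, not to be disturbed: round closed petri dish, 64 mm across, 15 mm tall. Origin at the centre of its underside, z up.
- oil_bottle: Bystander, loose, not to be disturbed: brown dropper bottle with black cap, 34 mm across, 70 mm tall. Origin at the centre of its underside, z up.
- blue_cap: Bystander, loose, not to be disturbed: blue plastic cup-shaped cap, 35 mm across, 26 mm tall. Origin at the centre of its underside, z up.
- stain_bottle: Bystander, loose, not to be disturbed: dark red dropper bottle with red cap, 34 mm across, 89 mm tall. Origin at the centre of its underside, z up.
- specimen_jar: Bystander, loose, not to be disturbed: translucent jar with white lid, 43 mm across, 48 mm tall. Origin at the centre of its underside, z up.
- microscope: Fixed black and white microscope between the cartridge and the back: origin on the bench under its middle; it takes up about 60 to 80 mm either side of that in y, from 90 mm before it to the back in x, and is about 300 mm tall, its head overhanging to the front at 260 mm height. Keep the arm clear.

How it is judged:
By the outcome, as a careful person would: the job done as asked, in the order asked, and still so for the second after the job is handed in, with the robot touching nothing.
It also fails if it takes over 72 s, if anything falls off the work surface, if the arm or the gripper's body presses on something with over 40 N, if the wrist force passes 120 N, or if a joint passes its speed limit or range.

## Robot

A 6-joint arm with a two-finger parallel gripper is mounted at the origin on a cart in front of the work surface, level with it; the furniture and walls round the work are solid. World frame = base frame: x ahead of the robot, y to its left, z up, the work surface at z = 0. Lengths are in m, angles in rad, forces in N, time in s.
With the tool pointing down it reaches from about 0.3 to 0.775 m from the base axis. Payload 14.6 kg.
Tool frame: the origin (TCP) lies at the very end of the fingers, on their centre line; the grasp point (between the pads) lies 19 mm behind it; z points along the fingers, y is the line along which they close (so a half turn about z gives the same grasp; the last joint's range is limited). The gripper opens to 94 mm and grips with 3 to 60 N. Pads are 16 mm wide; open, the fingers measure 119 mm over their backs; the gripper's body (75 mm by 177 mm) begins 78 mm behind the grasp point.
Start: joints at [1.201, 0.3, 1.521, -0, 1.321, -0.067], TCP at [0.164, 0.525, 0.205] pointing down, gripper open.
Joint ranges: [-3.03, 3.03], [-0.79, 2.21], [0.23, 2.52], [-1.04, 4.18], [0, 3.07], [-2.55, 2.55]. Speed limits (rad/s): [2.22, 2.22, 2.57, 3.14, 3.14, 3.14].

## Interface

Orientations are given as [roll, pitch, yaw] about the fixed x, y, z axes, in that order (R = Rz(yaw) Ry(pitch) Rx(roll)).
In Python, from station import ctrl gives the robot as it stands.
- The arm moves only by the tool move_arm, never from a script. Its argument "increments" is a list of rows, each a list of 7 numbers: the opening, from 0 (shut) to 1 (fully open), then the shift along the tool's x, y, z in units of 50 mm (1.0 is 50 mm), then the turn, a rotation vector about the tool's x, y, z in rad. In form: [[claw, tx, ty, tz, rx, ry, rz], ...]. A call has 1 to 20 rows; each row shifts and turns the commanded pose from where the row before left it, along the tool's axes as they then stand; what a row does not reach is not made up. A row lasts 1/10 s, in which the tool goes at most 50 mm and 8.59 degrees, less where a joint would pass 70% of its speed; a pose out of reach is approached as far as the arm can. A call is refused whole if a number of a shift passes 1 or a number of a turn 0.15, either way. A call with a gripper value outside its range is refused whole. The fingers move at their own pace and stop on an object; "force" is the grip in N (left out, the last holds). Time passes only in rows, so rows that do not move let the fingers close. It gives the time, the measured TCP pose, the force, the opening and the grip force at its end, in the units of the state.
- ctrl.get_obs(): the state, without advancing time (a new reading comes with each control period).
- ctrl.camera(name): name is "scene" or "top"; returns a dict with "color" (480x640x3 uint8, blue, green, red), "K" (3x3 intrinsics, pixels), "distortion" ([k1, k2, p1, p2, k3] as OpenCV has them; the pictures are not rectified), "pose" (4x4, takes a point from camera to world coordinates). Camera axes: x right, y down, z forward; pixel columns grow to the right and rows downward; lengths in m; the calibration is good to about 2 mm. A picture is of the moment at which its call begins. There is no depth.
- ctrl.hand_in(): hands the job in; it is judged then, once.
Trained networks look in a picture, given as the dict that the camera call returned (one of the last four; its "shot" number tells which), for a name from the list of things; names that differ only in an ending like _2 or _b are one class to them, and where a whole thing is asked for, a point or a joint stands for the part that bears it (a point fixed in the world has none). Each returns a list of dicts, best first, with "conf" (0 to 1); they miss things now and then, are a little off and sometimes report something else, mostly with a low value. They report only what shows in the picture. A call takes as long as a camera call.
- ctrl.cut_out(name, picture): "mask" (480x640 bool, what is visible of it) and "centre" ([row, column] in pixels, amid what is visible of it).
The state is a dict: "time_s": time; "qpos": joint angles; "joint_vel": joint speeds; "tau": joint torques, N m; "ee_pos": TCP position; "eef_rot": TCP orientation; "force": force on the tool from outside, world axes, zero at the start; "moment": the same for the moment, N m; "grip_width": finger opening in m; "grip_force": force on a finger pad.
Only numpy, scipy, OpenCV 4.12 (cv2) and the standard library are available. Lean on these libraries where they do the work, as an engineer would, in place of code of your own. Each camera call takes 0.05 s, during which the arm holds its last target. There are 200 camera calls.

## Working session

There is one attempt and no reset: what is moved stays moved. The work goes in short steps, Python scripts to look and compute and a tool call to move; the robot and the scene stay as the last step left them, time stands still between calls to the robot, and variables do not carry over. Pictures are saved under pics/ and viewed, at most 10 in all, crops included, and the job is handed in when it is done.

Besides the shell and the picture viewer there is one more tool, called after ">>>" as name([rows], argument=value, ...), one row to a line, values as JSON. move_arm: Moves the arm, as the interface text tells. Its arguments: {"type":"object","properties":{"increments":{"type":"array","items":{"type":"array","items":{"type":"number"}}},"force":{"type":"number"}},"required":["increments"]}

```bash
mkdir -p pics; cat > h.py <<'E'
import numpy as np, cv2
from station import ctrl
def ray(p,uv):
    q=cv2.undistortPoints(np.array([[uv]],float),np.array(p["K"]),np.array(p["distortion"],float))[0,0]
    T=np.array(p["pose"]); d=T[:3,:3]@np.array([q[0],q[1],1]); return T[:3,3],d
def at(p,uv,z):
    o,d=ray(p,uv); return o+d*(z-o[2])/d[2]
def proj(p,X):
    T=np.linalg.inv(np.array(p["pose"])); r=cv2.Rodrigues(T[:3,:3])[0]
    return cv2.projectPoints(np.array(X,float).reshape(-1,3),r,T[:3,3],np.array(p["K"]),np.array(p["distortion"],float))[0][:,0]
E
python3 - <<'E'
from h import *
for n in("top","scene"):
    p=ctrl.camera(n); cv2.imwrite(f"pics/{n}0.png",p["color"])
    print(n,np.round(np.array(p["pose"]),3).tolist(),np.array(p["K"]).tolist())
    for o,z in(("cartridge_center",.024),("dock",.03),("beaker",.03),("petri_dish",.01),("oil_bottle",.035),("blue_cap",.015),("stain_bottle",.045),("specimen_jar",.024),("microscope",0),("flap_left",.03),("flap_right",.03)):
        for d in ctrl.cut_out(o,p)[:1]:
            c=d["centre"]; print(o,round(d["conf"],2),np.round(c),at(p,(c[1],c[0]),z).round(3), cv2.boundingRect(d["mask"].astype(np.uint8)))
            if o=="cartridge_center":
                cs=max(cv2.findContours(d["mask"].astype(np.uint8),0,2)[0],key=cv2.contourArea)
                b=cv2.boxPoints(cv2.minAreaRect(cs)); print([at(p,q,.024).round(3).tolist() for q in b])
print(ctrl.get_obs())
E
```

```text
top [[-0.006, -0.994, 0.106, 0.354], [-1.0, 0.008, 0.018, 0.024], [-0.018, -0.106, -0.994, 1.393], [0.0, 0.0, 0.0, 1.0]] [[544.4624210627092, 0.0, 320.48415041689634], [0.0, 544.4624210627092, 235.39798932961338], [0.0, 0.0, 1.0]]
cartridge_center 0.68 [260. 225.] [0.44  0.29  0.024] (209, 245, 32, 31)
[[0.433, 0.336, 0.024], [0.482, 0.309, 0.024], [0.447, 0.246, 0.024], [0.399, 0.273, 0.024]]
dock 0.63 [209. 442.] [ 0.565 -0.26   0.03 ] (400, 142, 82, 141)
beaker 0.9 [243. 184.] [0.483 0.395 0.03 ] (173, 234, 21, 17)
petri_dish 0.85 [278. 270.] [0.396 0.176 0.01 ] (259, 265, 25, 26)
oil_bottle 0.74 [227. 241.] [0.522 0.249 0.035] (235, 220, 15, 15)
blue_cap 0.56 [290. 200.] [0.365 0.357 0.015] (195, 282, 13, 13)
stain_bottle 0.63 [223. 478.] [ 0.527 -0.348  0.045] (471, 216, 16, 15)
specimen_jar 0.7 [216. 399.] [ 0.548 -0.152  0.024] (390, 209, 19, 19)
flap_right 0.45 [228. 445.] [ 0.517 -0.267  0.03 ] (438, 225, 15, 5)
scene [[0.867, -0.362, 0.343, -0.002], [-0.498, -0.621, 0.605, -0.903], [-0.006, -0.695, -0.719, 1.16], [0.0, 0.0, 0.0, 1.0]] [[601.2529978349705, 0.0, 317.997709867
[... 600 characters left out ...]
526 -0.239  0.03 ] (373, 320, 5, 9)
{'time_s': 1.2, 'qpos': array([ 1.20138883e+00,  2.99889853e-01,  1.52095926e+00,  3.55586320e-05,
        1.32070405e+00, -6.66161489e-02]), 'joint_vel': array([-0.00099587,  0.0008669 ,  0.00086997, -0.0001898 ,  0.00119939,
       -0.00048987]), 'tau': array([-5.47239779e-04, -5.31665647e+01, -3.52918160e+01,  7.07533280e-02,
        2.12498568e-02,  4.97161693e-05]), 'ee_pos': array([0.16400705, 0.52498514, 0.2054684 ]), 'eef_rot': array([ 3.14155096e+00, -3.17476623e-05,  2.83879250e+00]), 'force': array([0.5703542 , 0.19772927, 0.46213662]), 'moment': array([-0.01608071,  0.01135957,  0.00298838]), 'grip_force': 0.0, 'grip_width': 0.0936712260889634}
```

```bash
python3 - <<'E'
import cv2,numpy as np
a=cv2.imread("pics/top0.png");b=cv2.imread("pics/scene0.png")
cv2.imwrite("pics/a.png",cv2.resize(a[130:320,150:500],(800,434),interpolation=2))
A=cv2.resize(a[130:300,380:500],(423,600),interpolation=2)
B=cv2.resize(b[265:390,305:480],(377,269),interpolation=2)
C=cv2.resize(b[150:270,220:310],(248,330),interpolation=2)
o=np.zeros((600,800,3),np.uint8);o[:,:423]=A;o[:269,423:]=B;o[270:,423:671]=C
cv2.imwrite("pics/b.png",o)
E
```

```text
(no output)
```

View pics/a.png

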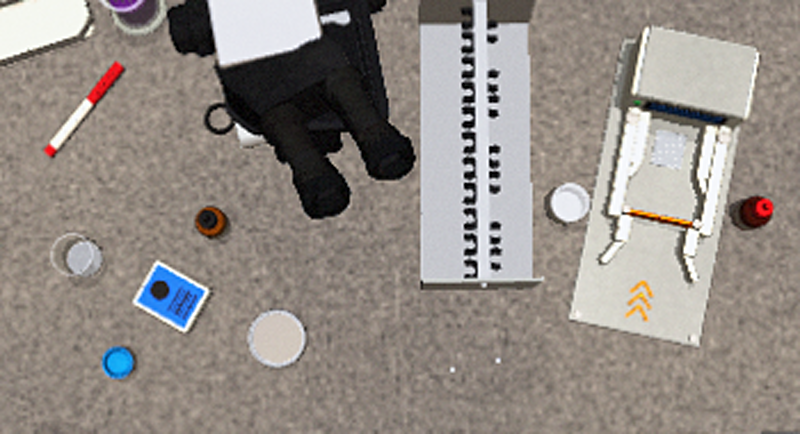

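View pics/b.png

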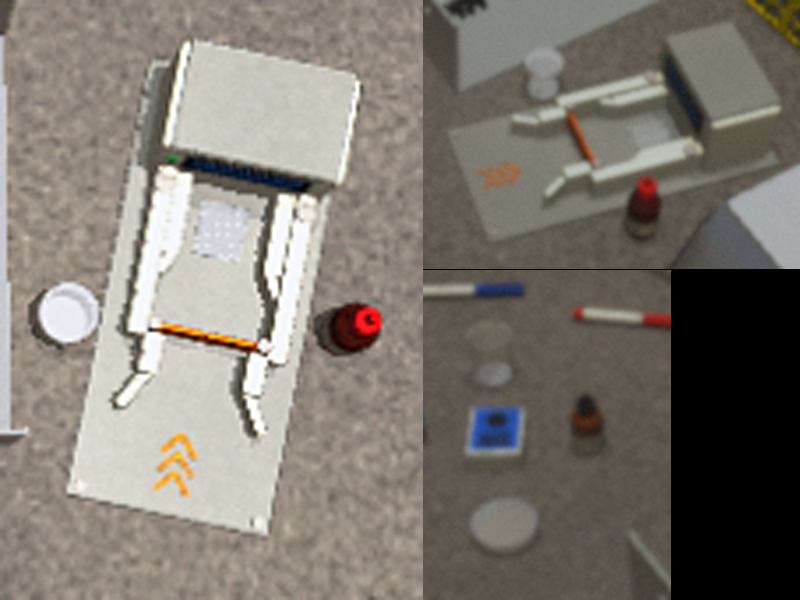

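The top view shows the cartridge, blue up, at about (225,260). The dock's entry faces the robot, with its front corners at about (399,270) and (456,282). The gate is at about (440,225), and both flaps are shut. Next I'll work out the dock pose.

```bash
cat >> h.py <<'E'
from scipy.spatial.transform import Rotation as Ro
def show():
    o=ctrl.get_obs(); R=Ro.from_euler('xyz',o["eef_rot"]).as_matrix(); return o,np.array(o["ee_pos"]),R
def Rt(yawX,th):  # X heading yawX, tool y=Y, pitched th from down
    c,s=np.cos(yawX),np.sin(yawX); X=np.array([c,s,0]);Y=np.array([-s,c,0]);Z=np.array([0,0,1.])
    z=-np.sin(th)*X-np.cos(th)*Z; return np.c_[np.cross(Y,z),Y,z]
def rel(target,R=None):
    o,p,R0=show(); print("t",round(o["time_s"],2),"tcp",p.round(4),"q",np.round(o["qpos"],2),"F",np.round(o["force"],1),"w",round(o["grip_width"],4),"gf",round(o["grip_force"],1))
    if target is not None: print(" shift/50mm tool axes now",(R0.T@(np.array(target)-p)/.05).round(2))
    if R is not None:
        print(" rotvec tool",Ro.from_matrix(R0.T@R).as_rotvec().round(3))
        if target is not None: print(" shift in target axes",(R.T@(np.array(target)-p)/.05).round(2))
E
python3 - <<'E'
from h import *
from scipy.optimize import least_squares
p=ctrl.camera("top"); s=ctrl.camera("scene")
A=lambda u,v:(380+u/3.525,130+v/3.53); B=lambda u,v:(305+(u-423)/2.154,265+v/2.152)
M=[(p,A(68,493),(-.13,.075,.005)),(p,A(268,535),(-.13,-.075,.005)),(p,A(358,77),(.193,-.065,.095)),(p,A(190,42),(.193,.065,.095)),(p,A(338,186),(.113,-.065,.095)),
(s,B(490,240),(-.13,-.075,.005)),(s,B(448,130),(-.13,.075,.005)),(s,B(708,124),(.113,-.065,.095)),(s,B(780,105),(.193,-.065,.095)),(s,B(664,36),(.113,.065,.095))]
W=lambda q,l:[q[0]+np.cos(q[2])*l[0]-np.sin(q[2])*l[1],q[1]+np.sin(q[2])*l[0]+np.cos(q[2])*l[1],l[2]]
f=lambda q:np.concatenate([proj(c,W(q,l))[0]-uv for c,uv,l in M])
r=least_squares(f,[.52,-.26,-.2],loss="soft_l1"); print("dock",r.x.round(4),np.degrees(r.x[2])); print(f(r.x).reshape(-1,2).round(1).tolist())
# cartridge from top: segment blue+white box
c=[x for x in ctrl.cut_out("cartridge_center",p)][0]["mask"].astype(np.uint8)
hsv=cv2.cvtColor(p["color"],cv2.COLOR_BGR2HSV)
k=cv2.dilate(c,np.ones((3,3)))*((hsv[...,0]>95)&(hsv[...,0]<125)&(hsv[...,1]>120)).astype(np.uint8)
b=cv2.minAreaRect(cv2.findNonZero(k)); P=np.array([at(p,q,.024) for q in cv2.boxPoints(b)]); print("blue",P.mean(0).round(4),P[:,:2].round(4).tolist())
E
```

```text
dock [ 0.5241 -0.2504 -0.2167] -12.416412151615626
[[-1.0, 0.1], [-0.3, 0.3], [2.1, -0.8], [-1.9, -1.8], [2.3, -0.4], [-1.7, 1.5], [-2.3, 0.1], [1.4, 0.2], [1.1, 0.2], [-2.4, -1.7]]Traceback (most recent call last):
  File "<stdin>", line 14, in <module>
cv2.error: OpenCV(4.12.0) /io/opencv/modules/imgproc/src/convhull.cpp:143: error: (-215:Assertion failed) total >= 0 && (depth == CV_32F || depth == CV_32S) in function 'convexHull'
```

```bash
python3 - <<'E'
from h import *
p=ctrl.camera("top")
A=lambda u,v:(380+u/3.525,130+v/3.53)
print("gate mid",at(p,A(212,335),.034).round(4),"flap ends",at(p,A(160,325),.034).round(4),at(p,A(265,347),.034).round(4))
hsv=cv2.cvtColor(p["color"],cv2.COLOR_BGR2HSV)
k=((hsv[...,0]>95)&(hsv[...,0]<125)&(hsv[...,1]>110)&(hsv[...,2]>60)); k[:,:205]=0;k[:,245:]=0;k[:240]=0;k[280:]=0
print(k.sum()); k=cv2.morphologyEx(k.astype(np.uint8),cv2.MORPH_CLOSE,np.ones((7,7)))
b=cv2.minAreaRect(cv2.findNonZero(k)); P=np.array([at(p,q,.024) for q in cv2.boxPoints(b)]); print("blue",P.mean(0).round(4),P[:,:2].round(4).tolist())
d=P[1]-P[0];e=P[2]-P[1]; print(np.linalg.norm(d),np.degrees(np.arctan2(d[1],d[0])),np.linalg.norm(e),np.degrees(np.arctan2(e[1],e[0])))
c=P.mean(0); X=np.radians(-121)
rel(None,Rt(X,0))
E
```

```text
gate mid [ 0.5241 -0.2537  0.034 ] flap ends [ 0.5316 -0.2165  0.034 ] [ 0.5152 -0.2916  0.034 ]
391
blue [0.4421 0.2924 0.024 ] [[0.4363, 0.3304], [0.4776, 0.3075], [0.4478, 0.2545], [0.4068, 0.2774]]
0.04717755665249328 -29.096558679887778 0.06078765180847381 -119.31769562974344
t 1.4 tcp [0.164  0.525  0.2055] q [ 1.2   0.3   1.52  0.    1.32 -0.07] F [-0.   0.  -0.3] w 0.094 gf 0.0
 rotvec tool [ 0.    -0.     1.809]
```

```bash
python3 - <<'E'
from h import *
rel([.40,.22,.19],Rt(np.radians(-119),0))
E
```

```text
t 1.4 tcp [0.164  0.525  0.2055] q [ 1.2   0.3   1.52  0.    1.32 -0.07] F [-0.   0.  -0.3] w 0.094 gf 0.0
 shift/50mm tool axes now [-6.32 -4.41  0.31]
 rotvec tool [ 0.    -0.     1.774]
 shift in target axes [-3.05  7.09  0.31]
```

>>> move_arm([
  [0.9,-0.63,-0.44,0.03,0,0,0],
  [0.9,-0.63,-0.44,0.03,0,0,0],
  [0.9,-0.63,-0.44,0.03,0,0,0],
  [0.9,-0.63,-0.44,0.03,0,0,0],
  [0.9,-0.63,-0.44,0.03,0,0,0],
  [0.9,-0.63,-0.44,0.03,0,0,0],
  [0.9,-0.63,-0.44,0.03,0,0,0],
  [0.9,-0.63,-0.44,0.03,0,0,0],
  [0.9,-0.63,-0.44,0.03,0,0,0],
  [0.9,-0.63,-0.44,0.03,0,0,0],
])

```text
time_s: 2.4
ee_pos: [0.3999, 0.2197, 0.1906]
eef_rot: [3.141, 0.0, 2.839]
force: [-0.3, -0.3, 0.6]
grip_width: 0.0848
grip_force: 0.0
```

>>> move_arm([
  [0.9,0,0,0,0,0,0.14],
  [0.9,0,0,0,0,0,0.15],
  [0.9,0,0,0,0,0,0.15],
  [0.9,0,0,0,0,0,0.15],
  [0.9,0,0,0,0,0,0.15],
  [0.9,0,0,0,0,0,0.15],
  [0.9,0,0,0,0,0,0.15],
  [0.9,0,0,0,0,0,0.15],
  [0.9,0,0,0,0,0,0.15],
  [0.9,0,0,0,0,0,0.15],
  [0.9,0,0,0,0,0,0.15],
  [0.9,0,0,0,0,0,0.134],
  [0.9,0,0,0,0,0.13,0],
  [0.9,0,0,0,0,0.13,0],
  [0.9,0,0,0,0,0.13,0],
  [0.9,0,0,0,0,0.13,0],
  [0.9,0,0,0,0,0.13,0],
  [0.9,0,0,0,0,0.13,0],
])

```text
time_s: 4.2
ee_pos: [0.3992, 0.2208, 0.1911]
eef_rot: [3.139, -0.776, 1.066]
force: [-0.6, 1.2, 0.2]
grip_width: 0.0846
grip_force: 0.0
```

```bash
python3 - <<'E'
from h import *
rel([.409,.234,.066],Rt(np.radians(-119),np.pi/4))
E
```

```text
t 4.2 tcp [0.3992 0.2208 0.1911] q [ 0.06 -0.14  2.23  0.94  0.82 -0.02] F [-0.6  1.2  0.2] w 0.0846 gf 0.0
 shift/50mm tool axes now [-1.52  0.04  2.01]
 rotvec tool [0.002 0.009 0.001]
 shift in target axes [-1.54  0.04  2.  ]
```

>>> move_arm([
  [0.9,-0.38,0.01,0.5,0,0.009,0],
  [0.9,-0.38,0.01,0.5,0,0,0],
  [0.9,-0.38,0.01,0.5,0,0,0],
  [0.9,-0.39,0.01,0.5,0,0,0],
  [0.9,0,0,0,0,0,0],
])

```text
time_s: 4.7
ee_pos: [0.4064, 0.2339, 0.0621]
eef_rot: [-3.133, -0.776, 1.06]
force: [-0.9, -0.6, -0.2]
grip_width: 0.0847
grip_force: 0.0
```

```bash
python3 - <<'E'
from h import *
rel([.4367,.2833,.009],Rt(np.radians(-119),np.pi/4))
E
```

```text
t 4.7 tcp [0.4064 0.2339 0.0621] q [ 0.1   0.2   2.3   1.37  0.63 -0.56] F [-0.9 -0.6 -0.2] w 0.0847 gf 0.0
 shift/50mm tool axes now [0.08 0.06 1.57]
 rotvec tool [-0.005  0.01  -0.003]
 shift in target axes [0.07 0.05 1.57]
```

>>> move_arm([
  [0.9,0.02,0.01,0.31,0,0.01,0],
  [0.9,0.02,0.01,0.31,0,0,0],
  [0.9,0.02,0.01,0.32,0,0,0],
  [0.9,0.02,0.02,0.32,0,0,0],
  [0.9,0,0,0.31,0,0,0],
  [0.9,0,0,0,0,0,0],
])

```text
time_s: 5.3
ee_pos: [0.439, 0.2849, 0.0138]
eef_rot: [-3.14, -0.791, 1.066]
force: [-0.4, -0.1, -0.3]
grip_width: 0.0844
grip_force: 0.0
```

```bash
python3 - <<'E'
from h import *
rel([.4367,.2833,.009],Rt(np.radians(-119),np.pi/4))
E
```

```text
t 5.3 tcp [0.439  0.2849 0.0138] q [ 0.22  0.41  2.19  1.66  0.56 -0.77] F [-0.4 -0.1 -0.3] w 0.0844 gf 0.0
 shift/50mm tool axes now [-0.1  -0.02  0.03]
 rotvec tool [-0.003 -0.006  0.001]
 shift in target axes [-0.1  -0.02  0.03]
```

>>> move_arm([
  [0.9,-0.1,-0.02,0.02,0,0,0],
  [0.4,0,0,0,0,0,0],
  [0.4,0,0,0,0,0,0],
  [0.4,0,0,0,0,0,0],
  [0.4,0,0,0,0,0,0],
  [0.4,0,0,0,0,0,0],
], force=25)

```text
time_s: 5.9
ee_pos: [0.4364, 0.282, 0.0089]
eef_rot: [-3.14, -0.79, 1.065]
force: [-2.1, -4.2, 6.4]
grip_width: 0.0557
grip_force: 25.0
```

```bash
python3 - <<'E'
from h import *
# lift 0.12 straight up
o,p,R=show(); rel(p+[0,0,.13])
p=ctrl.camera("top"); q=ctrl.camera("scene")
a=cv2.resize(p["color"][200:330,160:310],(461,400));b=cv2.resize(q["color"][140:270,200:310],(338,400))
cv2.imwrite("pics/c.png",np.hstack([a,b]))
E
```

```text
t 5.9 tcp [0.4364 0.282  0.0089] q [ 0.22  0.42  2.2   1.68  0.57 -0.8 ] F [-2.1 -4.2  6.4] w 0.0557 gf 25.0
 shift/50mm tool axes now [ 1.85 -0.   -1.83]
```

View pics/c.png

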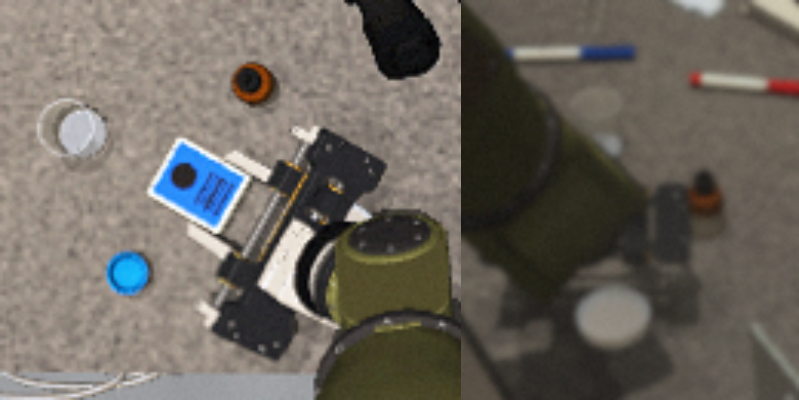

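>>> move_arm([
  [0.4,0.31,0,-0.31,0,0,0],
  [0.4,0.31,0,-0.31,0,0,0],
  [0.4,0.31,0,-0.31,0,0,0],
  [0.4,0.31,0,-0.31,0,0,0],
  [0.4,0.31,0,-0.31,0,0,0],
  [0.4,0.31,0,-0.31,0,0,0],
  [0.4,0.31,0,-0.31,0,0,0],
  [0.4,0,0,0,0,-0.13,0],
  [0.4,0,0,0,0,-0.13,0],
  [0.4,0,0,0,0,-0.13,0],
  [0.4,0,0,0,0,-0.13,0],
  [0.4,0,0,0,0,-0.13,0],
  [0.4,0,0,0,0,-0.14,0],
])

```text
time_s: 7.3
ee_pos: [0.4347, 0.2825, 0.1619]
eef_rot: [-3.136, -0.047, 1.071]
force: [-0.6, -0.2, -1.8]
grip_width: 0.0558
grip_force: 25.0
```

```bash
python3 - <<'E'
from h import *
D=np.radians(-12.4); d=np.array([np.cos(D),np.sin(D)]); G=np.array([.524,-.252])
rel([*(G-.096*d),.2],Rt(D,0))
E
```

```text
t 7.3 tcp [0.4347 0.2825 0.1619] q [0.49 0.25 1.69 0.03 1.16 0.98] F [-0.6 -0.2 -1.8] w 0.0558 gf 25.0
 shift/50mm tool axes now [-9.02  4.84 -1.21]
 rotvec tool [ 0.04  -0.038 -1.854]
 shift in target axes [ -2.12 -10.06  -0.76]
```

>>> move_arm([
  [0.4,0,0,-0.1,0.04,-0.038,0],
  [0.4,0,0,-0.1,0,0,-0.15],
  [0.4,0,0,-0.1,0,0,-0.15],
  [0.4,0,0,-0.1,0,0,-0.15],
  [0.4,0,0,-0.1,0,0,-0.15],
  [0.4,0,0,-0.1,0,0,-0.15],
  [0.4,0,0,-0.1,0,0,-0.15],
  [0.4,0,0,0,0,0,-0.15],
  [0.4,0,0,0,0,0,-0.15],
  [0.4,0,0,0,0,0,-0.15],
  [0.4,0,0,0,0,0,-0.15],
  [0.4,0,0,0,0,0,-0.15],
  [0.4,0,0,0,0,0,-0.15],
  [0.4,0,0,0,0,0,-0.05],
])

```text
time_s: 8.7
ee_pos: [0.4353, 0.2814, 0.196]
eef_rot: [3.115, -0.042, 2.93]
force: [0.2, -0.7, -0.6]
grip_width: 0.0561
grip_force: 25.0
```

```bash
python3 - <<'E'
from h import *
D=np.radians(-12.4); d=np.array([np.cos(D),np.sin(D)]); G=np.array([.524,-.252])
rel([.36,.2,.2],Rt(D,0)); rel([.35,-.1,.2]); rel([*(G-.096*d),.2],Rt(D,0))
E
```

```text
t 8.7 tcp [0.4353 0.2814 0.196 ] q [ 0.48  0.24  1.61  0.05  1.3  -0.89] F [ 0.2 -0.7 -0.6] w 0.0561 gf 25.0
 shift/50mm tool axes now [ 1.13 -1.91 -0.08]
 rotvec tool [ 0.026 -0.042  0.004]
 shift in target axes [ 1.12 -1.91 -0.08]
t 8.7 tcp [0.4353 0.2814 0.196 ] q [ 0.48  0.24  1.61  0.05  1.3  -0.89] F [ 0.2 -0.7 -0.6] w 0.0561 gf 25.0
 shift/50mm tool axes now [ 0.07 -7.81 -0.28]
t 8.7 tcp [0.4353 0.2814 0.196 ] q [ 0.48  0.24  1.61  0.05  1.3  -0.89] F [ 0.2 -0.7 -0.6] w 0.0561 gf 25.0
 shift/50mm tool axes now [ -2.05 -10.04  -0.43]
 rotvec tool [ 0.026 -0.042  0.004]
 shift in target axes [ -2.1  -10.04  -0.08]
```

>>> move_arm([
  [0.4,0.28,-0.48,0,0.026,-0.042,0.004],
  [0.4,0.28,-0.48,0,0,0,0],
  [0.4,0.28,-0.48,0,0,0,0],
  [0.4,0.28,-0.48,0,0,0,0],
  [0.4,-0.09,-0.59,0,0,0,0],
  [0.4,-0.09,-0.59,0,0,0,0],
  [0.4,-0.09,-0.59,0,0,0,0],
  [0.4,-0.09,-0.59,0,0,0,0],
  [0.4,-0.1,-0.59,0,0,0,0],
  [0.4,-0.1,-0.59,0,0,0,0],
  [0.4,-0.1,-0.59,0,0,0,0],
  [0.4,-0.1,-0.59,0,0,0,0],
  [0.4,-0.1,-0.59,0,0,0,0],
  [0.4,-0.1,-0.59,0,0,0,0],
  [0.4,-0.43,-0.45,0,0,0,0],
  [0.4,-0.43,-0.45,0,0,0,0],
  [0.4,-0.43,-0.45,0,0,0,0],
  [0.4,-0.43,-0.45,0,0,0,0],
  [0.4,-0.43,-0.45,0,0,0,0],
])

```text
time_s: 10.6
ee_pos: [0.4221, -0.2327, 0.1955]
eef_rot: [3.141, -0.0, 2.919]
force: [-0.8, 1.0, -1.8]
grip_width: 0.0563
grip_force: 25.0
```

>>> move_arm([
  [0.4,0,0,0,0,-0.13,0],
  [0.4,0,0,0,0,-0.13,0],
  [0.4,0,0,0,0,-0.13,0],
  [0.4,0,0,0,0,-0.13,0],
  [0.4,0,0,0,0,-0.13,0],
  [0.4,0,0,0,0,-0.13,0],
  [0.4,0,0,0,0,0,0],
])

```text
time_s: 11.3
ee_pos: [0.4288, -0.2174, 0.2078]
eef_rot: [-3.136, 0.759, 2.9]
force: [0.3, -0.3, -1.3]
grip_width: 0.0561
grip_force: 25.0
```

```bash
python3 - <<'E'
from h import *
D=np.radians(-12.4); d=np.array([np.cos(D),np.sin(D)]); G=np.array([.524,-.252])
rel([*(G-.096*d),.1],Rt(D,-np.pi/4))
p=ctrl.camera("top"); q=ctrl.camera("scene")
a=cv2.resize(p["color"][130:310,360:510],(417,500),interpolation=2);b=cv2.resize(q["color"][230:400,290:420],(382,500),interpolation=2)
cv2.imwrite("pics/d.png",np.hstack([a,b]))
E
```

```text
t 11.3 tcp [ 0.4288 -0.2174  0.2078] q [-0.73 -0.2   2.23  0.69  0.52 -2.55] F [ 0.3 -0.3 -1.3] w 0.0561 gf 25.0
 shift/50mm tool axes now [ 1.42 -0.26  1.63]
 rotvec tool [-0.023 -0.027 -0.018]
 shift in target axes [ 1.46 -0.27  1.59]
```

View pics/d.png

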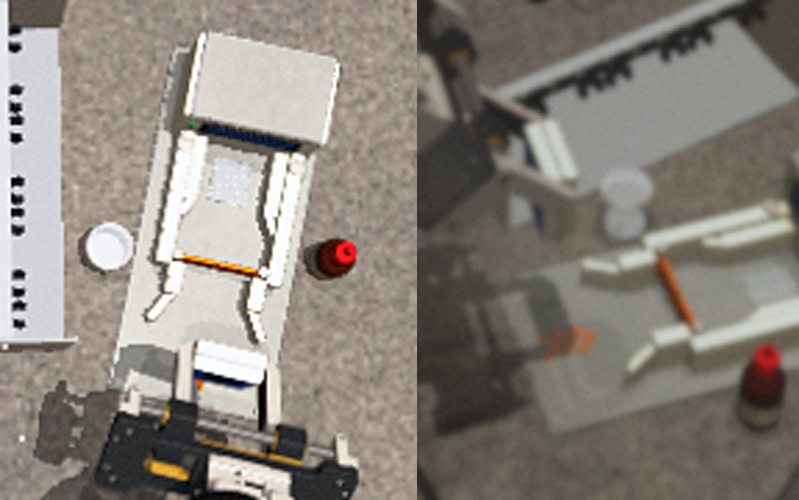

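```bash
cat >> h.py <<'E'
D=np.radians(-12.4); d=np.array([np.cos(D),np.sin(D)]); G=np.array([.524,-.252])
E
python3 - <<'E'
from h import *
rel([.428,-.23,.2],Rt(np.radians(-28),-.781))
E
```

```text
t 11.4 tcp [ 0.4298 -0.2185  0.2085] q [-0.73 -0.2   2.22  0.68  0.53 -2.55] F [ 0.3 -0.5  0.3] w 0.0559 gf 25.0
 shift/50mm tool axes now [ 0.1  -0.23  0.14]
 rotvec tool [ 0.167 -0.024  0.186]
 shift in target axes [ 0.07 -0.22  0.18]
```

>>> move_arm([
  [0.4,0.03,-0.07,0.06,0.05,-0.008,0.06],
  [0.4,0.03,-0.07,0.06,0.06,-0.008,0.06],
  [0.4,0.02,-0.08,0.06,0.057,-0.008,0.066],
  [0.4,0,0,0,0,0,0],
])

```text
time_s: 11.8
ee_pos: [0.4296, -0.2293, 0.1989]
eef_rot: [3.142, 0.776, 2.666]
force: [0.5, 0.2, -1.5]
grip_width: 0.0559
grip_force: 25.0
```

```bash
python3 - <<'E'
from h import *
rel([.428,-.23,.06],Rt(np.radians(-28),-.781))
E
```

```text
t 11.8 tcp [ 0.4296 -0.2293  0.1989] q [-0.62 -0.19  2.25  0.32  0.33 -1.98] F [ 0.5  0.2 -1.5] w 0.0559 gf 25.0
 shift/50mm tool axes now [ 1.96 -0.03  1.97]
 rotvec tool [ 0.009 -0.005  0.009]
 shift in target axes [ 1.97 -0.03  1.96]
```

>>> move_arm([
  [0.4,0,0,0,0,0.13,0],
  [0.4,0,0,0,0,0.13,0],
  [0.4,0,0,0,0,0.13,0],
  [0.4,0,0,0,0,0.13,0],
  [0.4,0,0,0,0,0.13,0],
  [0.4,0,0,0,0,0.13,0],
  [0.4,0,0,0,0,0,-0.13],
  [0.4,0,0,0,0,0,-0.14],
  [0.4,0,0,0,0,0.13,0],
  [0.4,0,0,0,0,0.13,0],
  [0.4,0,0,0,0,0.13,0],
  [0.4,0,0,0,0,0.13,0],
  [0.4,0,0,0,0,0.13,0],
  [0.4,0,0,0,0,0.13,0],
  [0.4,0,0,0,0,0,0],
])

```text
time_s: 13.3
ee_pos: [0.4295, -0.229, 0.1964]
eef_rot: [3.124, -0.79, 2.951]
force: [-0.3, 1.0, -2.0]
grip_width: 0.0555
grip_force: 25.0
```

```bash
python3 - <<'E'
from h import *
rel([*(G-.104*d),.06],Rt(D,.79))
E
```

```text
t 13.3 tcp [ 0.4295 -0.229   0.1964] q [-0.47  0.65  1.22 -0.2   2.04 -1.86] F [-0.3  1.  -2. ] w 0.0555 gf 25.0
 shift/50mm tool axes now [-1.84 -0.07  2.02]
 rotvec tool [-0.001 -0.     0.018]
 shift in target axes [-1.84 -0.04  2.02]
```

>>> move_arm([
  [0.4,-0.37,-0.01,0.4,0,0,0.018],
  [0.4,-0.37,-0.01,0.4,0,0,0],
  [0.4,-0.37,-0.01,0.4,0,0,0],
  [0.4,-0.37,-0.01,0.4,0,0,0],
  [0.4,-0.36,0,0.42,0,0,0],
  [0.4,-0.28,0,0.28,0,0,0],
  [0.4,-0.2,0,0.2,0,0,0],
  [0.4,-0.08,0,0.08,0,0,0],
  [0.4,0,0,0,0,0,0],
])

```text
time_s: 14.2
ee_pos: [0.423, -0.2318, 0.0234]
eef_rot: [-3.129, -0.78, 2.914]
force: [0.7, 0.2, 0.4]
grip_width: 0.0559
grip_force: 25.0
```

```bash
python3 - <<'E'
from h import *
rel([*(G-.104*d),.014],Rt(D,.79))
E
```

```text
t 14.2 tcp [ 0.423  -0.2318  0.0234] q [-0.47  0.85  1.32 -0.19  1.73 -1.78] F [0.7 0.2 0.4] w 0.0559 gf 25.0
 shift/50mm tool axes now [-0.12  0.04  0.15]
 rotvec tool [-0.005  0.01  -0.008]
 shift in target axes [-0.12  0.04  0.15]
```

>>> move_arm([
  [0.4,-0.06,0.02,0.07,0,0.01,0],
  [0.4,-0.06,0.02,0.06,0,0,0],
  [0.4,0,0,0,0,0,0],
  [0.8,0,0,0,0,0,0],
  [0.8,0,0,0,0,0,0],
  [0.8,0,0,0,0,0,0],
])

```text
time_s: 14.8
ee_pos: [0.4229, -0.2298, 0.0145]
eef_rot: [-3.126, -0.791, 2.911]
force: [0.1, -0.2, 0.7]
grip_width: 0.0742
grip_force: 0.0
```

>>> move_arm([
  [0.8,0,0,-0.3,0,0,0],
  [0.8,0,0,-0.5,0,0,0],
  [0.8,0,0,-0.5,0,0,0],
  [0.8,0,0,-0.5,0,0,0],
  [0.8,0,0,-0.5,0,0,0],
  [0.8,0,0,0,0,-0.13,0],
  [0.8,0,0,0,0,-0.13,0],
  [0.8,0,0,0,0,-0.13,0],
  [0.8,0,0,0,0,-0.13,0],
  [0.8,0,0,0,0,-0.13,0],
  [0.8,0,0,0,0,-0.13,0],
])

```text
time_s: 15.9
ee_pos: [0.5031, -0.2468, 0.0961]
eef_rot: [-3.13, -0.004, 2.922]
force: [1.3, -0.1, -0.4]
grip_width: 0.0754
grip_force: 0.0
```

>>> move_arm([
  [0.8,0,0,0,0,0,0.15],
  [0.8,0,0,0,0,0,0.15],
  [0.8,0,0,0,0,0,0.15],
  [0.8,0,0,0,0,0,0.15],
  [0.8,0,0,0,0,0,0.15],
  [0.8,0,0,0,0,0,0.15],
  [0.8,0,0,0,0,0,0.15],
  [0.8,0,0,0,0,0,0.15],
  [0.8,0,0,0,0,0,0.15],
  [0.8,0,0,0,0,0,0.15],
  [0.8,0,0,0,0,0,0.15],
  [0.8,0,0,0,0,0,0.15],
  [0.8,0,0,0,0,0,0.15],
  [0.8,0,0,0,0,0,0.15],
  [0.8,0,0,0,0,0,0.15],
  [0.8,0,0,0,0,0,0.15],
  [0.8,0,0,0,0,0,0.15],
  [0.8,0,0,0,0,0,0.15],
  [0.8,0,0,0,0,0,0.15],
  [0.8,0,0,0,0,0,0.15],
])

```text
time_s: 17.9
ee_pos: [0.5029, -0.2467, 0.0954]
eef_rot: [3.132, 0.012, -0.084]
force: [-0.7, 0.1, -0.4]
grip_width: 0.075
grip_force: 0.0
```

```bash
cat >> h.py <<'E'
def Q(X,th): return Rt(X,th)@np.diag([-1,-1,1])
def look(name):
    p=ctrl.camera("top"); q=ctrl.camera("scene")
    a=cv2.resize(p["color"][130:310,360:510],(417,500),interpolation=2);b=cv2.resize(q["color"][230:400,290:420],(382,500),interpolation=2)
    cv2.imwrite(name,np.hstack([a,b]))
E
python3 - <<'E'
from h import *
rel([*(G-.104*d),.014],Q(D,.79))
look("pics/e.png")
E
```

```text
t 17.9 tcp [ 0.5029 -0.2467  0.0954] q [-0.51  0.44  1.6  -0.02  1.11  1.15] F [-0.7  0.1 -0.4] w 0.075 gf 0.0
 shift/50mm tool axes now [-1.61 -0.22  1.65]
 rotvec tool [ 0.062 -0.777  0.121]
 shift in target axes [-0.    0.01  2.31]
```

View pics/e.png

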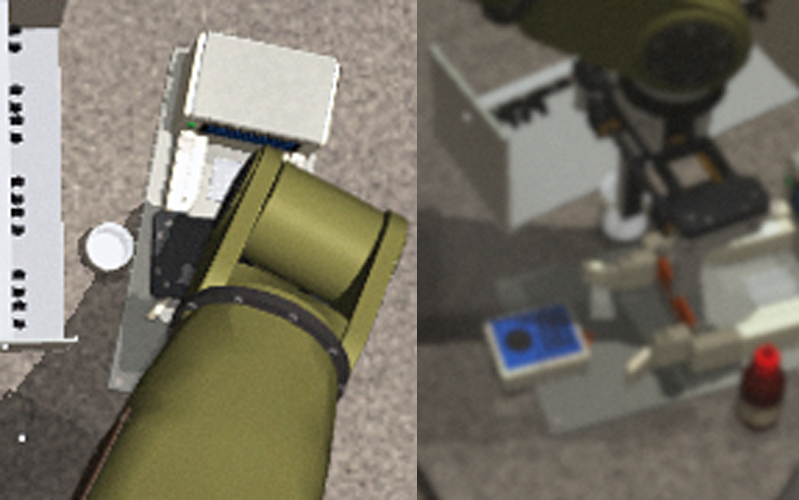

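>>> move_arm([
  [0.8,0,0,0,0.01,-0.13,0.02],
  [0.8,0,0,0,0.01,-0.13,0.02],
  [0.8,0,0,0,0.01,-0.13,0.02],
  [0.8,0,0,0,0.01,-0.13,0.02],
  [0.8,0,0,0,0.01,-0.13,0.02],
  [0.8,0,0,0,0.01,-0.127,0.02],
  [0.8,0,0,0,0,0,0],
])

```text
time_s: 18.7
ee_pos: [0.5024, -0.2462, 0.0915]
eef_rot: [-3.137, 0.799, -0.202]
force: [0.1, 0.5, -0.7]
grip_width: 0.0749
grip_force: 0.0
```

```bash
python3 - <<'E'
from h import *
rel([*(G-.104*d),.015],Q(D,.79))
E
```

```text
t 18.7 tcp [ 0.5024 -0.2462  0.0915] q [-0.44  0.94  0.98 -0.18  2.    1.33] F [ 0.1  0.5 -0.7] w 0.0749 gf 0.0
 shift/50mm tool axes now [-0.04  0.01  2.24]
 rotvec tool [0.006 0.009 0.01 ]
 shift in target axes [-0.06  0.02  2.24]
```

>>> move_arm([
  [0.8,-0.01,0.01,0.45,0.006,0.009,0.01],
  [0.8,-0.01,0,0.45,0,0,0],
  [0.8,-0.01,0,0.45,0,0,0],
  [0.8,-0.01,0,0.45,0,0,0],
  [0.8,-0.01,0,0.44,0,0,0],
  [0.8,0,0,0,0,0,0],
  [0.4,0,0,0,0,0,0],
  [0.4,0,0,0,0,0,0],
  [0.4,0,0,0,0,0,0],
  [0.4,0,0,0,0,0,0],
], force=25)

```text
time_s: 19.7
ee_pos: [0.4248, -0.2303, 0.0183]
eef_rot: [3.135, 0.779, -0.224]
force: [4.0, -1.0, 5.9]
grip_width: 0.0561
grip_force: 25.0
```

```bash
python3 - <<'E'
from h import *
rel([.43,-.231,.2],Q(D,.79))
E
```

```text
t 19.7 tcp [ 0.4248 -0.2303  0.0183] q [-0.47  0.86  1.31 -0.18  1.73  1.36] F [ 4.  -1.   5.9] w 0.0561 gf 25.0
 shift/50mm tool axes now [-2.48  0.01 -2.66]
 rotvec tool [ 0.001 -0.011 -0.005]
 shift in target axes [-2.51 -0.01 -2.63]
```

>>> move_arm([
  [0.4,-0.41,0,-0.44,0,0,0],
  [0.4,-0.41,0,-0.44,0,0,0],
  [0.4,-0.41,0,-0.44,0,0,0],
  [0.4,-0.41,0,-0.44,0,0,0],
  [0.4,-0.41,0,-0.44,0,0,0],
  [0.4,-0.42,0,-0.44,0,0,0],
  [0.4,0,0,0,0,0.13,0],
  [0.4,0,0,0,0,0.13,0],
  [0.4,0,0,0,0,0.13,0],
  [0.4,0,0,0,0,0.13,0],
  [0.4,0,0,0,0,0.13,0],
  [0.4,0,0,0,0,0.13,0],
  [0.4,0,0,0,0,0,-0.12],
  [0.4,0,0,0,0,0,-0.12],
])

```text
time_s: 21.1
ee_pos: [0.4288, -0.2304, 0.199]
eef_rot: [3.137, 0.0, 0.025]
force: [-0.1, 0.2, -1.4]
grip_width: 0.0559
grip_force: 25.0
```

>>> move_arm([
  [0.4,0,0,0,0,0.1,0],
  [0.4,0,0,0,0,0.1,0],
  [0.4,0,0,0,0,0.1,0],
  [0.4,0,0,0,0,0.1,0],
  [0.4,0,0,0,0,0.1,0],
  [0.4,0,0,0,0,0.1,0],
  [0.4,0,0,0,0,0.1,0],
  [0.4,0,0,0,0,0.08,0],
  [0.4,0,0,0,0,0,0],
])

```text
time_s: 22.0
ee_pos: [0.4282, -0.2303, 0.1974]
eef_rot: [3.138, -0.779, 0.022]
force: [0.6, 0.5, -1.1]
grip_width: 0.0556
grip_force: 25.0
```

```bash
python3 - <<'E'
from h import *
rel([.43,-.231,.07],Q(0,-.79))
E
```

```text
t 22.0 tcp [ 0.4282 -0.2303  0.1974] q [-0.89 -0.09  2.17  0.93  0.76  0.06] F [ 0.6  0.5 -1.1] w 0.0556 gf 25.0
 shift/50mm tool axes now [-1.76  0.01  1.84]
 rotvec tool [-0.011  0.011  0.016]
 shift in target axes [-1.79  0.01  1.82]
```

>>> move_arm([
  [0.4,-0.35,0,0.36,-0.011,0.011,0.016],
  [0.4,-0.35,0,0.37,0,0,0],
  [0.4,-0.35,0,0.37,0,0,0],
  [0.4,-0.35,0,0.36,0,0,0],
  [0.4,-0.35,0,0.36,0,0,0],
  [0.4,0,0,0,0,0,0],
])

```text
time_s: 22.6
ee_pos: [0.4317, -0.2295, 0.0698]
eef_rot: [-3.137, -0.785, -0.0]
force: [-0.1, 0.1, -0.5]
grip_width: 0.0556
grip_force: 25.0
```

```bash
python3 - <<'E'
from h import *
rel([.43,-.231,.053],Q(0,-.792))
E
```

```text
t 22.6 tcp [ 0.4317 -0.2295  0.0698] q [-0.88  0.2   2.27  1.41  0.59 -0.51] F [-0.1  0.1 -0.5] w 0.0556 gf 25.0
 shift/50mm tool axes now [-0.26  0.03  0.21]
 rotvec tool [-0.005  0.007 -0.   ]
 shift in target axes [-0.26  0.03  0.21]
```

>>> move_arm([
  [0.4,-0.1,0,0.1,-0.005,0.007,0],
  [0.4,-0.07,0,0.07,0,0,0],
  [0.4,-0.04,0,0.04,0,0,0],
  [0.4,-0.02,0,0.02,0,0,0],
  [0.4,0,0,0,0,0,0],
])

```text
time_s: 23.1
ee_pos: [0.4321, -0.2307, 0.0562]
eef_rot: [3.136, -0.797, 0.002]
force: [0.2, 0.2, -1.2]
grip_width: 0.0559
grip_force: 25.0
```

```bash
python3 - <<'E'
from h import *
rel([.43,-.231,.053],Q(0,-.792)); look("pics/f.png")
E
```

```text
t 23.1 tcp [ 0.4321 -0.2307  0.0562] q [-0.88  0.24  2.28  1.51  0.58 -0.63] F [ 0.2  0.2 -1.2] w 0.0559 gf 25.0
 shift/50mm tool axes now [-0.08  0.01  0.01]
 rotvec tool [ 0.004 -0.005  0.001]
 shift in target axes [-0.08  0.01  0.01]
```

View pics/f.png

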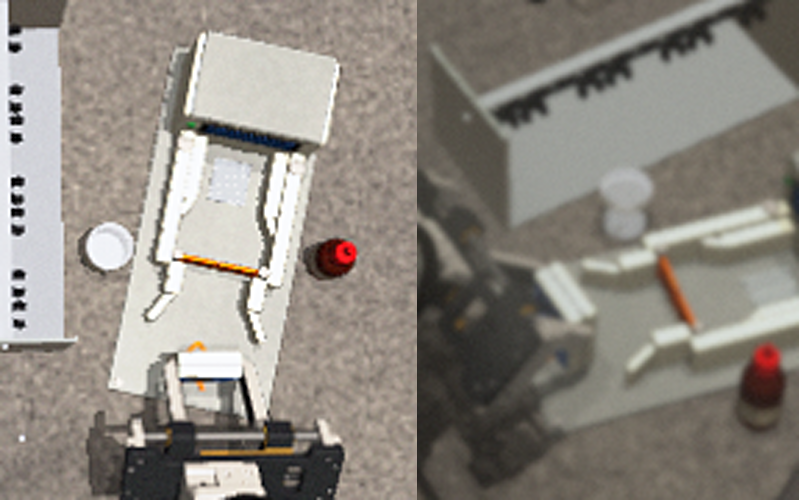

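>>> move_arm([
  [0.4,-0.03,0,0.02,0.004,-0.005,0],
  [0.4,-0.03,0,0.03,0,0,0],
  [0.4,0,0,0,0,0,0],
])

```text
time_s: 23.5
ee_pos: [0.4327, -0.2304, 0.0536]
eef_rot: [3.14, -0.795, 0.003]
force: [-7.9, 7.1, 21.8]
grip_width: 0.0555
grip_force: 25.0
```

>>> move_arm([
  [0.4,-0.02,0,0.02,0,0,0],
  [0.4,0,0,0,0,0,0],
])

```text
time_s: 23.7
ee_pos: [0.433, -0.2304, 0.0527]
eef_rot: [3.14, -0.797, 0.004]
force: [-9.8, 8.6, 27.3]
grip_width: 0.056
grip_force: 25.0
```

>>> move_arm([
  [0.4,0.02,0,-0.02,0,0,0],
  [0.75,0,0,0,0,0,0],
  [0.75,0,0,0,0,0,0],
  [0.75,0,0,0,0,0,0],
])

```text
time_s: 24.1
ee_pos: [0.4316, -0.2306, 0.0518]
eef_rot: [3.14, -0.791, 0.001]
force: [-0.0, -0.0, -0.3]
grip_width: 0.0704
grip_force: 0.0
```

>>> move_arm([
  [0.75,0,0,-0.2,0,0,0],
  [0.75,0,0,-0.35,0,0,0],
  [0.75,0,0,-0.4,0,0,0],
  [0.75,0,0,-0.4,0,0,0],
  [0.75,0,0,-0.4,0,0,0],
  [0.75,0,0,-0.4,0,0,0],
  [0.75,0,0,0,0,0,0],
])

```text
time_s: 24.8
ee_pos: [0.3547, -0.2313, 0.1287]
eef_rot: [3.137, -0.792, 0.002]
force: [-0.2, -0.2, -0.2]
grip_width: 0.0708
grip_force: 0.0
```

```bash
python3 - <<'E'
from h import *
rel([.40,-.23,.2],Q(0,.79))
rel([.50,-.23,.2],Q(0,.79)); look("pics/g.png")
E
```

```text
t 24.8 tcp [ 0.3547 -0.2313  0.1287] q [-1.09 -0.07  2.36  1.11  0.78 -0.33] F [-0.2 -0.2 -0.2] w 0.0708 gf 0.0
 shift/50mm tool axes now [ 1.65 -0.02 -0.36]
 rotvec tool [ 4.000e-03 -1.582e+00 -1.000e-03]
 shift in target axes [-0.38 -0.03 -1.65]
t 24.8 tcp [ 0.3547 -0.2313  0.1287] q [-1.09 -0.07  2.36  1.11  0.78 -0.33] F [-0.2 -0.2 -0.2] w 0.0708 gf 0.0
 shift/50mm tool axes now [ 3.06 -0.02  1.07]
 rotvec tool [ 4.000e-03 -1.582e+00 -1.000e-03]
 shift in target axes [ 1.03 -0.03 -3.07]
```

View pics/g.png

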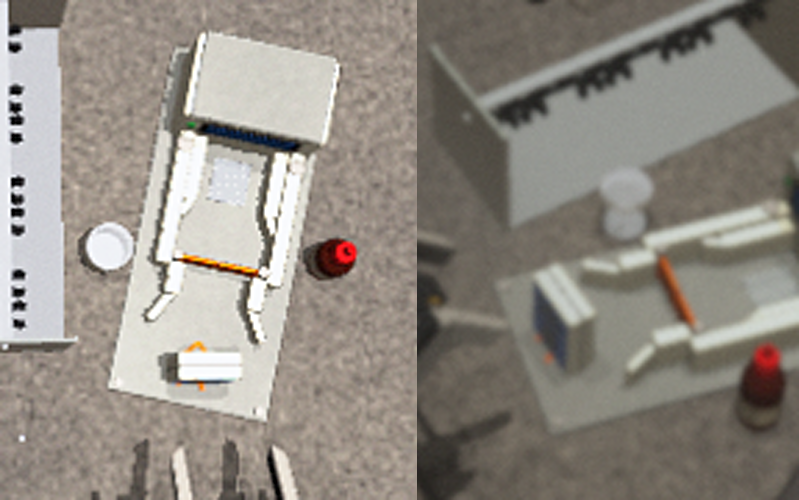

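>>> move_arm([
  [0.75,0.41,0,-0.09,0,0,0],
  [0.75,0.41,0,-0.09,0,0,0],
  [0.75,0.41,0,-0.09,0,0,0],
  [0.75,0.41,0,-0.09,0,0,0],
  [0.75,0,0,0,0,-0.13,0],
  [0.75,0,0,0,0,-0.13,0],
  [0.75,0,0,0,0,-0.13,0],
  [0.75,0,0,0,0,-0.13,0],
  [0.75,0,0,0,0,-0.13,0],
  [0.75,0,0,0,0,-0.13,0],
  [0.75,0,0,0,0,-0.13,0],
  [0.75,0,0,0,0,-0.13,0],
  [0.75,0,0,0,0,-0.13,0],
  [0.75,0,0,0,0,-0.13,0],
  [0.75,0,0,0,0,-0.13,0],
  [0.75,0,0,0,0,-0.15,0],
  [0.75,0.35,0,-0.36,0,0,0],
  [0.75,0.35,0,-0.36,0,0,0],
  [0.75,0.35,0,-0.36,0,0,0],
  [0.75,0.35,0,-0.36,0,0,0],
])

```text
time_s: 26.9
ee_pos: [0.5022, -0.2286, 0.198]
eef_rot: [-3.136, 0.779, 0.009]
force: [-0.0, -0.7, 0.1]
grip_width: 0.0711
grip_force: 0.0
```

```bash
python3 - <<'E'
from h import *
R=Q(0,.785)
rel(np.array([.431,-.2305,.050])-.095*R[:,2],R); rel([.431,-.2305,.05],R)
E
```

```text
t 26.9 tcp [ 0.5022 -0.2286  0.198 ] q [-0.37  0.78  1.   -0.3   2.09  1.15] F [-0.  -0.7  0.1] w 0.0711 gf 0.0
 shift/50mm tool axes now [1.08 0.04 1.21]
 rotvec tool [ 0.    -0.006  0.006]
 shift in target axes [1.09 0.04 1.2 ]
t 26.9 tcp [ 0.5022 -0.2286  0.198 ] q [-0.37  0.78  1.   -0.3   2.09  1.15] F [-0.  -0.7  0.1] w 0.0711 gf 0.0
 shift/50mm tool axes now [1.07 0.04 3.11]
 rotvec tool [ 0.    -0.006  0.006]
 shift in target axes [1.09 0.04 3.1 ]
```

>>> move_arm([
  [0.8,0.36,0.01,0.4,0,-0.006,0.006],
  [0.8,0.36,0.01,0.4,0,0,0],
  [0.8,0.36,0.02,0.4,0,0,0],
  [0.8,0,0,0,0,0,0],
])

```text
time_s: 27.3
ee_pos: [0.4956, -0.2304, 0.1147]
eef_rot: [-3.139, 0.79, 0.001]
force: [0.6, -0.1, 0.0]
grip_width: 0.0753
grip_force: 0.0
```

```bash
python3 - <<'E'
from h import *
R=Q(0,.785)
rel([.431,-.2305,.05],R)
E
```

```text
t 27.3 tcp [ 0.4956 -0.2304  0.1147] q [-0.37  0.85  1.07 -0.28  1.95  1.19] F [ 0.6 -0.1  0. ] w 0.0753 gf 0.0
 shift/50mm tool axes now [0.01 0.   1.83]
 rotvec tool [-0.001  0.005  0.001]
 shift in target axes [-0.    0.    1.83]
```

>>> move_arm([
  [0.8,0,0,0.4,0,0,0],
  [0.8,0,0,0.4,0,0,0],
  [0.8,0,0,0.4,0,0,0],
  [0.8,0,0,0.35,0,0,0],
  [0.8,0,0,0.28,0,0,0],
  [0.8,0,0,0,0,0,0],
  [0.4,0,0,0,0,0,0],
  [0.4,0,0,0,0,0,0],
  [0.4,0,0,0,0,0,0],
  [0.4,0,0,0,0,0,0],
], force=25)

```text
time_s: 28.3
ee_pos: [0.4326, -0.2321, 0.0555]
eef_rot: [3.136, 0.782, -0.006]
force: [3.2, 1.4, 4.3]
grip_width: 0.0556
grip_force: 25.0
```

```bash
python3 - <<'E'
from h import *
rel([.43,-.231,.2],Q(0,.785))
E
```

```text
t 28.3 tcp [ 0.4326 -0.2321  0.0555] q [-0.41  0.8   1.32 -0.29  1.75  1.22] F [3.2 1.4 4.3] w 0.0556 gf 25.0
 shift/50mm tool axes now [-2.07 -0.01 -2.01]
 rotvec tool [ 0.001 -0.003 -0.004]
 shift in target axes [-2.08 -0.02 -2.01]
```

>>> move_arm([
  [0.4,-0.42,0,-0.4,0,0,0],
  [0.4,-0.42,0,-0.4,0,0,0],
  [0.4,-0.42,0,-0.4,0,0,0],
  [0.4,-0.42,0,-0.4,0,0,0],
  [0.4,-0.42,0,-0.4,0,0,0],
  [0.4,0,0,0,0,0.13,0],
  [0.4,0,0,0,0,0.13,0],
  [0.4,0,0,0,0,0.13,0],
  [0.4,0,0,0,0,0.13,0],
  [0.4,0,0,0,0,0.13,0],
  [0.4,0,0,0,0,0.13,0],
  [0.4,0,0,0,0,0.11,0],
  [0.4,0,0,0,0,0.11,0],
  [0.4,0,0,0,0,0.1,0],
  [0.4,0,0,0,0,0.1,0],
  [0.4,0,0,0,0,0.1,0],
  [0.4,0,0,0,0,0.1,0],
  [0.4,0,0,0,0,0.1,0],
  [0.4,0,0,0,0,0.07,0],
  [0.4,0,0,0,0,0,0],
])

```text
time_s: 30.3
ee_pos: [0.4273, -0.2315, 0.1992]
eef_rot: [3.138, -0.787, -0.001]
force: [0.1, -0.0, -0.4]
grip_width: 0.0559
grip_force: 25.0
```

```bash
python3 - <<'E'
from h import *
rel([.417,-.231,.05],Q(0,-.789))
E
```

```text
t 30.3 tcp [ 0.4273 -0.2315  0.1992] q [-0.89 -0.1   2.18  0.94  0.74  0.07] F [ 0.1 -0.  -0.4] w 0.0559 gf 25.0
 shift/50mm tool axes now [-2.26 -0.02  1.96]
 rotvec tool [ 0.004  0.002 -0.001]
 shift in target axes [-2.26 -0.01  1.96]
```

>>> move_arm([
  [0.4,-0.32,0,0.28,0,0,0],
  [0.4,-0.32,0,0.28,0,0,0],
  [0.4,-0.32,0,0.28,0,0,0],
  [0.4,-0.32,0,0.28,0,0,0],
  [0.4,-0.32,0,0.28,0,0,0],
  [0.4,-0.32,0,0.28,0,0,0],
  [0.4,-0.32,0,0.28,0,0,0],
  [0.4,0,0,0,0,0,0],
])

```text
time_s: 31.1
ee_pos: [0.4184, -0.2313, 0.0497]
eef_rot: [3.141, -0.784, -0.0]
force: [-0.0, 1.4, -0.4]
grip_width: 0.056
grip_force: 25.0
```

```bash
python3 - <<'E'
from h import *
rel([.418,-.231,.018],Q(0,-.789))
E
```

```text
t 31.1 tcp [ 0.4184 -0.2313  0.0497] q [-0.91  0.24  2.3   1.49  0.59 -0.64] F [-0.   1.4 -0.4] w 0.056 gf 25.0
 shift/50mm tool axes now [-0.45 -0.01  0.44]
 rotvec tool [ 0.001  0.005 -0.   ]
 shift in target axes [-0.46 -0.01  0.44]
```

>>> move_arm([
  [0.4,-0.15,0,0.15,0,0.005,0],
  [0.4,-0.12,0,0.12,0,0,0],
  [0.4,-0.1,0,0.1,0,0,0],
  [0.4,-0.05,0,0.05,0,0,0],
  [0.4,0,0,0,0,0,0],
])

```text
time_s: 31.6
ee_pos: [0.4191, -0.2323, 0.0223]
eef_rot: [3.136, -0.792, 0.002]
force: [-0.5, 0.0, -0.9]
grip_width: 0.0556
grip_force: 25.0
```

>>> move_arm([
  [0.4,-0.03,0,0.03,0,0,0],
  [0.4,0,0,0,0,0,0],
])

```text
time_s: 31.8
ee_pos: [0.4188, -0.2323, 0.02]
eef_rot: [3.136, -0.792, 0.002]
force: [0.5, -0.1, -1.4]
grip_width: 0.0558
grip_force: 25.0
```

>>> move_arm([
  [0.4,-0.03,0,0.03,0,0,0],
  [0.4,-0.01,0,0.01,0,0,0],
  [0.4,0,0,0,0,0,0],
])

```text
time_s: 32.1
ee_pos: [0.4189, -0.2325, 0.0176]
eef_rot: [3.136, -0.794, 0.002]
force: [-9.6, 1.6, 14.6]
grip_width: 0.0557
grip_force: 25.0
```

>>> move_arm([
  [0.75,0,0,0,0,0,0],
  [0.75,0,0,0,0,0,0],
  [0.75,0,0,0,0,0,0],
  [0.75,0,0,-0.3,0,0,0],
  [0.75,0,0,-0.4,0,0,0],
  [0.75,0,0,-0.4,0,0,0],
  [0.75,0,0,-0.4,0,0,0],
  [0.75,0,0,0,0,-0.13,0],
  [0.75,0,0,0,0,-0.13,0],
  [0.75,0,0,0,0,-0.13,0],
  [0.75,0,0,0,0,-0.13,0],
  [0.75,0,0,0,0,-0.13,0],
  [0.75,0,0,0,0,-0.14,0],
  [0.75,0,0,-0.5,0,0,0],
  [0.75,0,0,0,0,0,0],
])

```text
time_s: 33.6
ee_pos: [0.3622, -0.2263, 0.0927]
eef_rot: [-3.12, -0.183, 0.013]
force: [1.0, 0.3, -0.1]
grip_width: 0.0706
grip_force: 0.0
```

```bash
python3 - <<'E'
from h import *
look("pics/i.png"); rel([.42,-.232,.06],Q(0,0))
E
```

```text
t 33.7 tcp [ 0.3611 -0.2258  0.0908] q [-0.73  0.1   2.07  0.19  0.86  0.71] F [0.1 0.  0.4] w 0.0703 gf 0.0
 shift/50mm tool axes now [1.05 0.16 0.82]
 rotvec tool [-0.024 -0.182  0.013]
 shift in target axes [1.18 0.12 0.62]
```

View pics/i.png

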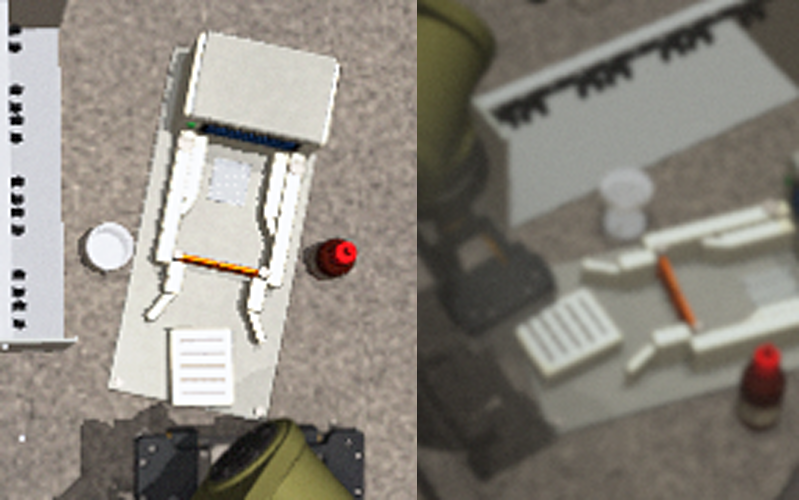

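>>> move_arm([
  [0.8,0,0,0,-0.012,-0.09,0.006],
  [0.8,0,0,0,-0.012,-0.09,0.007],
  [0.8,0.42,0.04,0.1,0,0,0],
  [0.8,0.42,0.04,0.1,0,0,0],
  [0.8,0.42,0.04,0.1,0,0,0],
  [0.8,0,0,0,0,0,0],
])

```text
time_s: 34.3
ee_pos: [0.4247, -0.2316, 0.0744]
eef_rot: [-3.14, -0.0, 0.001]
force: [-0.5, 1.0, 0.5]
grip_width: 0.075
grip_force: 0.0
```

```bash
python3 - <<'E'
from h import *
rel([.424,-.232,.013],Q(0,0))
E
```

```text
t 34.3 tcp [ 0.4247 -0.2316  0.0744] q [-0.58  0.31  1.84  0.    0.99  0.99] F [-0.5  1.   0.5] w 0.075 gf 0.0
 shift/50mm tool axes now [-0.01  0.01  1.23]
 rotvec tool [-0.002 -0.     0.001]
 shift in target axes [-0.01  0.01  1.23]
```

>>> move_arm([
  [0.8,0,0,0.4,0,0,0],
  [0.8,0,0,0.4,0,0,0],
  [0.8,0,0,0.3,0,0,0],
  [0.8,0,0,0.11,0,0,0],
  [0.8,0,0,0,0,0,0],
  [0.4,0,0,0,0,0,0],
  [0.4,0,0,0,0,0,0],
  [0.4,0,0,0,0,0,0],
  [0.4,0,0,-0.1,0,0,0],
  [0.4,0,0,-0.05,0,0,0.108],
  [0.4,0,0,0,0,0,0.108],
  [0.4,0,0,0,0,0,0],
], force=20)

```text
time_s: 35.5
ee_pos: [0.4243, -0.2319, 0.0235]
eef_rot: [-3.141, -0.002, -0.218]
force: [0.6, 0.6, -1.6]
grip_width: 0.0559
grip_force: 20.0
```

```bash
python3 - <<'E'
from h import *
rel([*(G-.098*d),.014],Q(D,0))
E
```

```text
t 35.5 tcp [ 0.4243 -0.2319  0.0235] q [-0.58  0.4   1.87  0.    0.87  1.21] F [ 0.6  0.6 -1.6] w 0.0559 gf 20.0
 shift/50mm tool axes now [ 0.07 -0.04  0.19]
 rotvec tool [-0.001 -0.002 -0.001]
 shift in target axes [ 0.07 -0.04  0.19]
```

>>> move_arm([
  [0.4,0.07,-0.04,0.1,0,0,0],
  [0.4,0,0,0.08,0,0,0],
  [0.4,0,0,0,0,0,0],
  [0.7,0,0,0,0,0,0],
  [0.7,0,0,0,0,0,0],
  [0.7,0,0,0,0,0,0],
  [0.7,0,0,-0.4,0,0,0],
  [0.7,0,0,-0.5,0,0,0],
  [0,-0.4,0,-0.1,0,0,0],
  [0,-0.45,0,0,0,0,0],
  [0,0,0,0,0,0,0],
  [0,0,0,0,0,0,0],
  [0,0,0,0,0,0,0],
])

```text
time_s: 36.8
ee_pos: [0.3871, -0.2218, 0.064]
eef_rot: [-3.141, -0.001, -0.216]
force: [-0.3, 0.4, -0.1]
grip_width: 0.0292
grip_force: 0.0
```

```bash
python3 - <<'E'
from h import *
look("pics/j.png"); rel([*(G-.142*d),.013],Q(D,0))
E
```

```text
t 36.9 tcp [ 0.3869 -0.2217  0.0639] q [-0.6   0.26  1.95  0.    0.94  1.18] F [-0.2  0.7 -0.9] w 0.0211 gf 0.0
 shift/50mm tool axes now [-0.03  0.    1.02]
 rotvec tool [-0.001 -0.001  0.001]
 shift in target axes [-0.03  0.    1.02]
```

View pics/j.png

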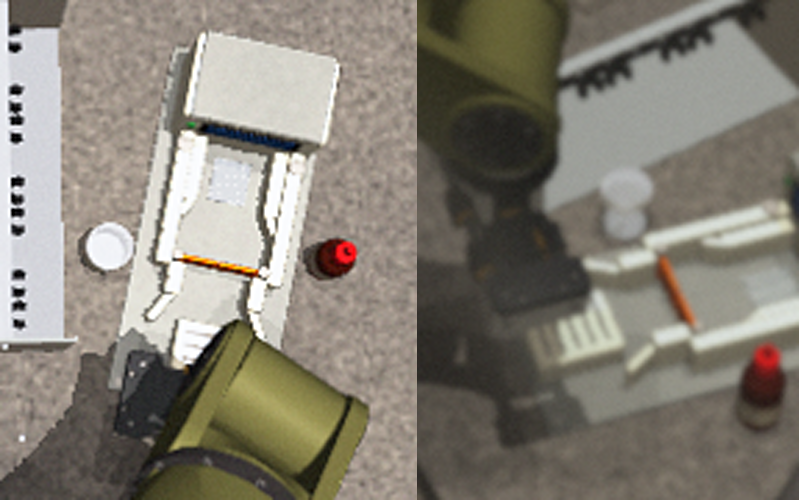

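>>> move_arm([
  [0,0,0,0.4,0,0,0],
  [0,0,0,0.4,0,0,0],
  [0,0,0,0.22,0,0,0],
  [0,0.1,0,0,0,0,0],
  [0,0.1,0,0,0,0,0],
  [0,0.15,0,0,0,0,0],
  [0,0.15,0,0,0,0,0],
  [0,0.15,0,0,0,0,0],
  [0,0.15,0,0,0,0,0],
  [0,0.15,0,0,0,0,0],
  [0,0.15,0,0,0,0,0],
  [0,0,0,0,0,0,0],
])

```text
time_s: 38.1
ee_pos: [0.4412, -0.2336, 0.0131]
eef_rot: [-3.141, -0.002, -0.216]
force: [-0.2, -0.8, -0.4]
grip_width: 0.0005
grip_force: 0.0
```

```bash
python3 - <<'E'
from h import *
rel([*(G+.033*d),.013],Q(D,0))
p=ctrl.camera("top"); cv2.imwrite("pics/k.png",cv2.resize(p["color"][130:290,390:490],(500,800)[::-1] if 0 else (375,600),interpolation=2))
E
```

```text
t 38.1 tcp [ 0.4412 -0.2336  0.0131] q [-0.56  0.44  1.83  0.    0.87  1.22] F [-0.2 -0.8 -0.4] w 0.0005 gf 0.0
 shift/50mm tool axes now [2.36 0.01 0.01]
 rotvec tool [-0.    -0.002  0.001]
 shift in target axes [2.36 0.   0.  ]
```

View pics/k.png

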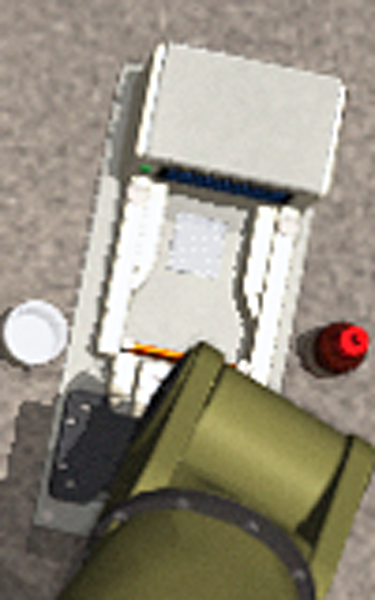

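>>> move_arm([
  [0,0.12,0,0,0,0,0],
  [0,0.15,0,0,0,0,0],
  [0,0.15,0,0,0,0,0],
  [0,0.15,0,0,0,0,0],
  [0,0.15,0,0,0,0,0],
  [0,0.15,0,0,0,0,0],
  [0,0.15,0,0,0,0,0],
])

```text
time_s: 38.85
ee_pos: [0.4898, -0.2441, 0.0129]
eef_rot: [-3.14, 0.001, -0.216]
force: [-4.0, 1.6, 2.0]
grip_width: 0.0004
grip_force: 2.4
```

>>> move_arm([
  [0,0.15,0,0,0,0,0],
  [0,0.15,0,0,0,0,0],
  [0,0.15,0,0,0,0,0],
  [0,0.15,0,0,0,0,0],
  [0,0.15,0,0,0,0,0],
  [0,0.15,0,0,0,0,0],
  [0,0.1,0,0,0,0,0],
  [0,0.05,0,0,0,0,0],
  [0,0.05,0,0,0,0,0],
  [0,0,0,0,0,0,0],
])

```text
time_s: 39.85
ee_pos: [0.5441, -0.2561, 0.0132]
eef_rot: [-3.141, -0.001, -0.216]
force: [-1.4, 1.7, -0.9]
grip_width: 0.0005
grip_force: 0.9
```

```bash
python3 - <<'E'
from h import *
rel([*(G+.033*d),.013],Q(D,0))
E
```

```text
t 39.85 tcp [ 0.5441 -0.2561  0.0132] q [-0.5   0.63  1.53  0.    0.99  1.28] F [-1.4  1.7 -0.9] w 0.0005 gf 0.9
 shift/50mm tool axes now [0.25 0.01 0.  ]
 rotvec tool [-0.001 -0.001  0.001]
 shift in target axes [0.25 0.01 0.  ]
```

Now slowly until it touches the stop.

>>> move_arm([
  [0,0.06,0,0,0,0,0],
  [0,0.06,0,0,0,0,0],
  [0,0.05,0,0,0,0,0],
  [0,0.04,0,0,0,0,0],
  [0,0,0,0,0,0,0],
])

```text
time_s: 40.35
ee_pos: [0.5545, -0.2586, 0.0134]
eef_rot: [-3.141, -0.002, -0.216]
force: [-0.2, -0.5, 0.7]
grip_width: 0.0004
grip_force: 2.1
```

>>> move_arm([
  [0,0.03,0,0,0,0,0],
  [0,0.02,0,0,0,0,0],
  [0,0,0,0,0,0,0],
])

```text
time_s: 40.65
ee_pos: [0.5566, -0.259, 0.0133]
eef_rot: [-3.141, -0.001, -0.216]
force: [-1.8, 1.6, -0.6]
grip_width: 0.0006
grip_force: 1.8
```

>>> move_arm([
  [0,0.02,0,0,0,0,0],
  [0,0.02,0,0,0,0,0],
  [0,0,0,0,0,0,0],
])

```text
time_s: 40.95
ee_pos: [0.5587, -0.2592, 0.0133]
eef_rot: [-3.141, -0.001, -0.216]
force: [-1.6, 1.5, -0.3]
grip_width: 0.0001
grip_force: 0.9
```

>>> move_arm([
  [0,0.02,0,0,0,0,0],
  [0,0.02,0,0,0,0,0],
  [0,0,0,0,0,0,0],
])

```text
time_s: 41.25
ee_pos: [0.5592, -0.2592, 0.0132]
eef_rot: [-3.14, 0.003, -0.216]
force: [-12.7, 4.3, 8.6]
grip_width: 0.0002
grip_force: 7.4
```

>>> move_arm([
  [0,-0.08,0,0,0,0,0],
  [0,0,0,-0.15,0,0,0],
  [0,0,0,-0.3,0,0,0],
  [0,0,0,-0.4,0,0,0],
  [0,0,0,-0.5,0,0,0],
  [0,0,0,-0.5,0,0,0],
  [0,0,0,-0.5,0,0,0],
  [0,-0.7,0,-0.4,0,0,0],
  [0,-0.8,0,0,0,0,0],
  [0,-0.8,0,0,0,0,0],
  [0,-0.8,0,0,0,0,0],
  [0,-0.8,0.2,0,0,0,0],
  [0,-0.3,0.3,0,0,0,0],
  [0,0,0,0,0,0,0],
])

```text
time_s: 42.65
ee_pos: [0.3448, -0.2395, 0.1522]
eef_rot: [3.14, -0.004, -0.218]
force: [-0.1, -0.2, 1.2]
grip_width: 0.0003
grip_force: 0.0
```

```bash
python3 - <<'E'
from h import *
rel(None); p=ctrl.camera("top"); q=ctrl.camera("scene")
for n,z,c in(("cartridge_center",.029,p),("flap_left",.034,p),("flap_right",.034,p),("stain_bottle",.045,p),("specimen_jar",.024,p),("petri_dish",.01,p),("oil_bottle",.035,p),("blue_cap",.015,p),("beaker",.03,p),("cartridge_center",.029,q),("flap_left",.03,q),("flap_right",.03,q)):
    for r in ctrl.cut_out(n,c)[:1]:
        P=at(c,r["centre"][::-1],z); v=P[:2]-G; print(n,round(r["conf"],2),P.round(3),"dock",round(v@d,3),round(-v[0]*d[1]+v[1]*d[0],3),cv2.boundingRect(r["mask"].astype(np.uint8)))
        if n[:4] in("flap","cart") and c is p:
            k=cv2.minAreaRect(cv2.findNonZero(r["mask"].astype(np.uint8))); print("  corners dock",[(round(float((w:=at(p,u,z)[:2]-G)@d),3),round(float(-w[0]*d[1]+w[1]*d[0]),3)) for u in cv2.boxPoints(k)])
hsv=cv2.cvtColor(p["color"],cv2.COLOR_BGR2HSV); m=(hsv[...,0]<20)&(hsv[...,1]>170)&(hsv[...,2]>90)
m[:210]=0;m[250:]=0;m[:,420:] &=True;m[:,:420]=0;m[:,465:]=0
ys,xs=np.nonzero(m); W=np.array([at(p,(x,y),.03)[:2]-G for x,y in zip(xs,ys)]); X=W@d;Y=-W[:,0]*d[1]+W[:,1]*d[0]
print("orange n",len(X),"x",np.percentile(X,[5,50,95]).round(3),"y",Y.min().round(3),Y.max().round(3))
# lane brightness profile in the middle (rib pattern/edges)
print([int(p["color"][int(round(v)),int(round(u)),1]) for u,v in proj(p,[[*(G+x*d),.029] for x in np.arange(.02,.125,.003)])])
cv2.imwrite("pics/z.png",p["color"])
E
```

```text
t 42.65 tcp [ 0.3448 -0.2395  0.1522] q [-0.69  0.06  1.93  0.    1.14  1.09] F [-0.1 -0.2  1.2] w 0.0003 gf 0.0
cartridge_center 0.92 [ 0.6   -0.261  0.029] dock 0.077 0.008 (430, 180, 25, 31)
  corners dock [(0.04, 0.033), (0.114, 0.033), (0.115, -0.022), (0.041, -0.021)]
flap_right 0.57 [0.516 0.258 0.034] dock -0.118 0.496 (235, 220, 15, 15)
  corners dock [(-0.112, 0.51), (-0.085, 0.493), (-0.105, 0.461), (-0.132, 0.478)]
stain_bottle 0.44 [ 0.529 -0.345  0.045] dock 0.025 -0.09 (471, 216, 17, 15)
specimen_jar 0.69 [0.396 0.174 0.024] dock -0.216 0.389 (258, 265, 27, 27)
petri_dish 0.73 [0.4   0.182 0.01 ] dock -0.215 0.397 (259, 267, 24, 24)
oil_bottle 0.57 [0.52  0.247 0.035] dock -0.111 0.487 (236, 221, 14, 14)
blue_cap 0.45 [0.366 0.356 0.015] dock -0.285 0.559 (196, 283, 12, 12)
beaker 0.78 [0.484 0.402 0.03 ] dock -0.179 0.631 (172, 232, 23, 20)
cartridge_center 0.87 [ 0.596 -0.267  0.029] dock 0.073 0.001 (392, 310, 36, 27)
flap_left 0.59 [ 0.534 -0.239  0.03 ] dock 0.007 0.015 (373, 320, 7, 13)
flap_right 0.48 [ 0.519 -0.268  0.03 ] dock -0.001 -0.017 (378, 329, 7, 12)
orange n 29 x [-0.002 -0.     0.003] y -0.033 0.039
[222, 218, 220, 222, 220, 227, 198, 110, 255, 255, 252, 239, 202, 253, 252, 196, 218, 254, 252, 244, 206, 253, 250, 214, 218, 253, 252, 247, 188, 248, 253, 90, 83, 38, 38]
```

```bash
python3 -c "
from station import ctrl
print(ctrl.hand_in())"
```

```text
the job is handed in; nothing more can be done
None
```

The cartridge is scan face down and fully home against the end stop. Both flaps are shut behind it, nothing else on the bench was seen to move, and the job was handed in at about 43 s.

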